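# Load two coffee cups into the sprung cup dispenser

### The job

Load the two loose white coffee cups (the ones standing directly on the bench) into the round spring-loaded cup dispenser, mouth up and nested one in the other. Do it one cup at a time: set the cup in, let go of it, then push it gently down with the gripper from above until the three red catches snap in over its rim and hold it down. Leave the cup on the saucer and everything else where it is, and do not tip, hammer or crush the cups.

Things in the scene. Friction and masses are not known exactly. Their poses are not given: they have to be found in the camera images.
- cup_a: Loose white handleless cup to load, mouth up on the bench: 50 mm high, rolled rim 66 mm across (top 5 mm; below it 62 mm tapering to 40 mm; foot 36 mm), wall 3 mm, flat inner floor 44 mm across, 22 mm above the foot, about 0.13 kg. Origin: centre of the foot's underside, z up. Grip from above by the outside of the rim, tips no more than 14 mm below its top, so they clear the dispenser's ring.
- cup_b: The other loose cup to load, identical to cup_a; either may go in first. The second cup stands in the first with its foot on the first one's inner floor, 22 mm higher, with about 2 mm play between the walls.
- dispenser: Fixed cup dispenser: upright round steel tub, 112 mm across, 85 mm high. Origin: centre of the underside. Its collar, a flat brass ring (74 mm inner, 96 mm outer diameter), is set at another height each time, not reported: top 105 to 125 mm above the bench, to be seen or felt. Fingers holding a cup by its rim strike the ring before the cup is down: let go, then push on the cup's inner floor.
- well (a point): On the well's axis, 85 mm above the bench (tub's edge). Three red sprung catches in the collar, 120 degrees apart, reach in to 29 mm from this axis, undersides 5 mm below the ring's top. The cup's taper spreads them; they snap in over the rim once it is below them. A cup just stood in (on the platform, or in a caught cup) has its rim 22 mm above their undersides: push it 22 mm and 1 to 3 mm more.
- platform (a joint): How far the sprung platform (black disc, 68 mm across) has sunk, m: 0 empty, 0.022 one cup caught, 0.044 two nested cups caught, hard stop 0.052. Spring: 8 N at 0, 100 N/m more. The push needed climbs to a peak of about 12 to 18 N as the rim passes the catches (16 to 20 mm down), then drops by 4 N or more as they snap in. A cup not caught is lifted up again.
- cup_c: Third cup, same shape, set out on a saucer for a guest: leave it alone.
- saucer: Blue saucer, 110 mm across, 8 mm high, carries cup_c. Origin: centre of the underside. Bystander.
- jebena: Dark clay coffee pot, round body 156 mm wide, thin neck, 240 mm high with stopper, handle towards its +y, spout towards -y (about 100 mm out each way). Origin: centre of the underside. Bystander.
- jar: Closed glass jar with red twist cap, 76 mm across, 120 mm high. Origin: centre of the underside. Bystander.
- scoop: Green plastic scoop, about 150 mm long along its x, 25 mm high, lying on the bench. Origin: on the underside, near the middle. Bystander.
- spatula: Wooden spatula, about 0.25 m long along its x, lying on the bench. Origin: on the underside. Bystander.
There are look-alikes about, which are no part of the job. Leave any black or purple look-alike of the cup_a alone.

How it is judged:
By the outcome, as a careful person would: the job done as asked, in the order asked, and still so for the second after the job is handed in, with the robot touching nothing.
It also fails if it takes over 69 s, if anything falls off the work surface, if the arm or the gripper's body presses on something with over 40 N, if the wrist force passes 120 N, or if a joint passes its speed limit or range.

### The arm

A 6-joint arm with a two-finger parallel gripper is mounted at the origin on the work surface. World frame = base frame: x ahead of the robot, y to its left, z up, the work surface at z = 0. Lengths are in mm, angles in rad, forces in N, time in s.
With the tool pointing down it reaches from about 350 to 875 mm from the base axis. Payload 4.2 kg.
Tool frame: the origin (TCP) lies at the very end of the fingers, on their centre line; the grasp point (between the pads) lies arm.hold_point_z behind it (arm.hold_point_z is the distance from the TCP to the grasp point, in mm); y points along the fingers, x is the direction in which the jaws open and shut, and the axes are right-handed (so a half turn about y gives the same grasp; the last joint's range is limited). The gripper opens to 85 mm and grips with 20 to 120 N. Pads are 22 mm wide; open, the fingers measure 114 mm over their backs; the gripper's body (76 mm by 85 mm) begins 54 mm behind the grasp point. The pads swing forward as they close: fully open they stand 13 mm farther back than shut.
Start: joints at [-1.083, 0.385, 0.008, 0, -1.194, -0.259], TCP at [141.773, -608.687, 231.312] pointing down, gripper open.
Joint ranges: [-3.14, 3.14], [-1.21, 2.06], [-1.07, 1.41], [-3.16, 2.05], [-2.99, -0.16], [-3.1, 3.1]. Speed limits (rad/s): [2.79, 2.79, 3.14, 3.14, 3.14, 3.14].

### API

Orientations are given as a unit quaternion [x, y, z, w].
In Python, from bench import arm gives the robot as it stands.
- The arm moves only by the shell command python3 -m creep 'ROWS'. ROWS is JSON, a list of rows, each a list of 3 entries, a list of its own where there are three numbers: the shift along the world's x, y, z in mm, then the turn, a rotation vector about the world's x, y, z in rad, then the gripper command: -1 is shut, 1 is fully open, values between are in proportion. In form: [[[dx, dy, dz], [wx, wy, wz], jaw], ...]. A call has 1 to 12 rows; each row is the pose to reach, as a shift and turn from the pose commanded when the call began; what a row does not reach only later rows make up. A row lasts 1/12 s, in which the tool goes at most 41.7 mm and 7.16 degrees, less where a joint would pass 70% of its speed; a pose out of reach is approached as far as the arm can. A call with a gripper value outside its range is refused whole. The fingers move at their own pace and stop on an object; the grip force is fixed at half the most. Time passes only in rows, so rows that repeat a pose let the fingers close. It gives the time, the measured TCP pose, the force and the opening at its end, in the units of the state.
- arm.read_state(): the state, without advancing time (a new reading comes with each control period).
- arm.get_image(name): name is "scene" or "top" or "wrist"; returns (picture, depth): 420x560x3 uint8, red, green, blue; 420x560 float32, mm along the optical axis (not along the pixel's ray), 0 where there is no reading.
- arm.camera_params(name): a dict with "camera_matrix" (3x3 intrinsics, pixels), "extrinsics" (4x4, takes a point from world to camera coordinates); the wrist camera has in their place "T_tool_cam" (4x4, takes a point from camera to tool coordinates, whose origin is the TCP and whose axes are the tool frame's). Camera axes: x right, y down, z forward; pixel columns grow to the right and rows downward; lengths in mm; the calibration is good to about 2 mm. A picture is of the moment at which its call begins: read the wrist's pose just before it. camera_params takes no time and is no camera call.
- arm.job_done(): hands the job in, once; it reports no verdict.
The state is a dict: "clock": time; "joints": joint angles; "joint_vel": joint speeds; "joint_efforts": joint torques, N m; "position": TCP position; "ee_rot": TCP orientation; "contact_force": force on the tool from outside, world axes, zero at the start; "wrist_torque": the same for the moment, N m; "gripper_width": finger opening in mm.
Only numpy, scipy, OpenCV 4.12 (cv2) and the standard library are available. Lean on these libraries where they do the work, as an engineer would, in place of code of your own. Each camera call takes 0.05 s, during which the arm holds its last target.

## Working session

There is one attempt and no reset: what is moved stays moved. The work goes in short steps, Python scripts to look and compute and a shell command to move; the robot and the scene stay as the last step left them, time stands still between calls to the robot, and variables do not carry over. Pictures are saved under pics/ and viewed, and the job is handed in when it is done.

```bash
ls; mkdir -p pics; cat > h.py <<'E'
import numpy as np, cv2
from bench import arm
from scipy.spatial.transform import Rotation as R
def grab(n):
    s=arm.read_state(); p,d=arm.get_image(n); return s,p,d
def save(p,name): cv2.imwrite('pics/'+name,cv2.cvtColor(p,cv2.COLOR_RGB2BGR))
def pose(n,s):
    c=arm.camera_params(n);K=np.array(c['camera_matrix'])
    if 'extrinsics' in c: T=np.linalg.inv(np.array(c['extrinsics']))
    else:
        W=np.eye(4);W[:3,:3]=R.from_quat(s['ee_rot']).as_matrix();W[:3,3]=s['position'];T=W@np.array(c['T_tool_cam'])
    return K,T
def cloud(n,s,d):
    K,T=pose(n,s);v,u=np.mgrid[:d.shape[0],:d.shape[1]]
    P=np.stack([(u-K[0,2])/K[0,0]*d,(v-K[1,2])/K[1,1]*d,d],-1)
    return P@T[:3,:3].T+T[:3,3]
E
python3 - <<'E'
from h import *
print(arm.read_state(), arm.hold_point_z)
for n in('scene','top'):
    s,p,d=grab(n); save(p,n+'0.png'); np.savez(n+'0.npz',p=p,d=d)
    K,T=pose(n,s);print(n,K,T.round(3))
print(arm.camera_params('wrist'))
E
```

```text
pics
{'clock': 0.0, 'joints': array([-1.08342872e+00,  3.85588927e-01,  6.61179976e-03, -5.00916768e-04,
       -1.19401154e+00, -2.58592881e-01]), 'joint_vel': array([ 0.00103823, -0.00192032, -0.00043386, -0.00181297, -0.00028481,
       -0.000278  ]), 'joint_efforts': array([ 3.24490429e-04, -3.92287517e+01,  1.88394803e+01,  4.18605477e+00,
       -4.67700243e-03, -9.47536194e-06]), 'position': array([ 141.61850942, -608.13584865,  230.19627985]), 'ee_rot': array([ 0.43907017,  0.554222  , -0.55329902, -0.44035845]), 'contact_force': array([-0.38215852,  0.07304541,  0.02167632]), 'wrist_torque': array([-0.00642378, -0.02157947,  0.03161106]), 'gripper_width': 85.31841051825637} 18.700000000000003
scene [[487.9424487    0.         277.48145616]
 [  0.         487.9424487  209.68101024]
 [  0.           0.           1.        ]] [[-5.480000e-01  7.240000e-01 -4.190000e-01  1.107962e+03]
 [ 8.360000e-01  4.730000e-01 -2.780000e-01  4.227040e+02]
 [-3.000000e-03 -5.030000e-01 -8.640000e-01  1.223079e+03]
 [ 0.000000e+00  0.000000e+00  0.000000e+00  1.000000e+00]]
top [[455.01980957 
[... 177 characters left out ...]
90000e-01 -2.400000e-02  2.300000e-02  4.262200e+01]
 [-1.900000e-02 -1.450000e-01 -9.890000e-01  1.102007e+03]
 [ 0.000000e+00  0.000000e+00  0.000000e+00  1.000000e+00]]
{'camera_matrix': array([[375.39814541,   0.        , 278.31220587],
       [  0.        , 375.39814541, 216.99802814],
       [  0.        ,   0.        ,   1.        ]]), 'T_tool_cam': array([[ 9.99998804e-01, -1.07050438e-03,  1.11603036e-03,
        -1.25948526e-01],
       [-1.37476100e-03, -2.84892915e-01,  9.58558364e-01,
        -1.42508526e+02],
       [-7.08191785e-04, -9.58558752e-01, -2.84894046e-01,
         7.28987674e+01],
       [ 0.00000000e+00,  0.00000000e+00,  0.00000000e+00,
         1.00000000e+00]])}
```

View pics/scene0.png

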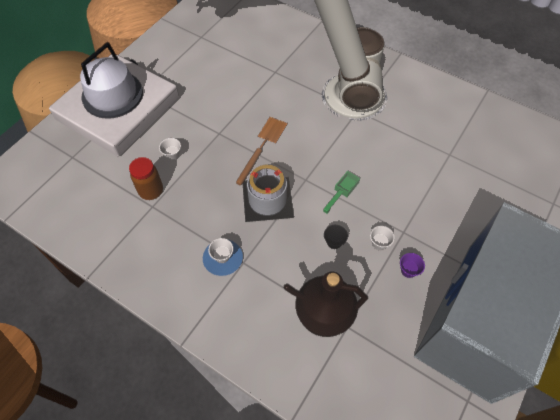

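View pics/top0.png

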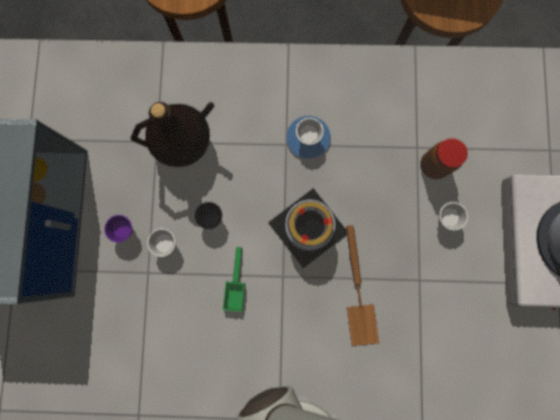

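Candidates (top view): white cup on bench (162,243), near the purple (119,229) and black (208,215) look-alikes; white cup on bench (453,216), near the jar and the stove; white cup on the blue saucer (310,131) = cup_c. The targets are the first two. Next I measure them.

```bash
python3 - <<'E'
from h import *
s=arm.read_state();M=R.from_quat(s['ee_rot']).as_matrix();print(M.round(3))
for n in('scene','top'):
    z=np.load(n+'0.npz');p,d=z['p'],z['d'];P=cloud(n,s,d)
    K,T=pose(n,s);q=np.linalg.inv(T)@np.r_[s['position'],1];q=K@q[:3];print(n,'tcp px',q[:2]/q[2])
    hsv=cv2.cvtColor(p,cv2.COLOR_RGB2HSV)
    seeds={'top':dict(W1=(162,243),W2=(453,216),C=(310,131),blk=(208,215),pur=(119,229),disp=(310,224),jar=(451,153)),
     'scene':dict(W1=(381,237),W2=(170,149),C=(221,250),disp=(267,185),blk=(335,237))}[n]
    for k,(u,v) in seeds.items():
        r=30; m=np.zeros(d.shape,bool); m[max(0,v-r):v+r,max(0,u-r):u+r]=1
        zz=P[...,2]; lo={'disp':95,'C':50}.get(k,40); hi={'disp':135,'C':65,'jar':130}.get(k,58)
        m&=(zz>lo)&(zz<hi)&(d>0)
        nl,lab,st,ce=cv2.connectedComponentsWithStats(m.astype(np.uint8))
        if nl<2: print(k,'none');continue
        i=1+np.argmax(st[1:,4]); Q=P[lab==i]
        top=np.percentile(Q[:,2],95)
        (c,rad)=cv2.minEnclosingCircle(Q[Q[:,2]>top-8][:,:2].astype(np.float32))
        print(n,k,'enc c',np.round(c,1),'r',round(rad,1),'z90',round(top,1),len(Q),'px',ce[i].round())
E
```

```text
[[-0.227 -0.001 -0.974]
 [ 0.974  0.002 -0.227]
 [ 0.002 -1.     0.   ]]
scene tcp px [173.90307558  -6.77034921]
scene W1 enc c [454.3 326. ] r 33.6 z90 52.0 168 px [383. 235.]
scene W2 enc c [ 530.4 -349.3] r 35.3 z90 52.5 146 px [169. 145.]
scene C enc c [725.2 -12.4] r 34.2 z90 61.3 159 px [220. 247.]
scene disp enc c [502.5 -17.7] r 49.9 z90 111.4 457 px [266. 180.]
scene blk enc c [519.1 219.6] r 33.8 z90 53.0 155 px [336. 233.]
top tcp px [645.10175599 424.42546417]
top W1 enc c [451.2 328. ] r 32.8 z90 53.0 231 px [159. 242.]
top W2 enc c [ 529.5 -347.3] r 33.2 z90 51.8 229 px [456. 216.]
top C enc c [722.5 -11. ] r 33.2 z90 60.3 198 px [310. 129.]
top blk enc c [516.8 221. ] r 33.0 z90 52.4 232 px [207. 215.]
top pur enc c [481.3 431.3] r 33.2 z90 52.8 239 px [115. 228.]
top disp enc c [498.4 -14.3] r 48.2 z90 111.3 689 px [310. 224.]
top jar enc c [ 662.6 -322.5] r 34.5 z90 122.0 1215 px [446. 157.]
```

```bash
python3 - <<'E'
import cv2,numpy as np
p=cv2.imread('pics/top0.png');q=cv2.imread('pics/scene0.png')
a=[cv2.resize(p[y-32:y+32,x-32:x+32],(260,260),interpolation=cv2.INTER_CUBIC) for x,y in((162,243),(453,216),(310,224))]
b=[cv2.resize(q[y-32:y+32,x-32:x+32],(260,260),interpolation=cv2.INTER_CUBIC) for x,y in((381,237),(170,149),(267,185))]
cv2.imwrite('pics/crop.png',np.vstack([np.hstack(a),np.hstack(b)]))
E
```

```text
(no output)
```

View pics/crop.png

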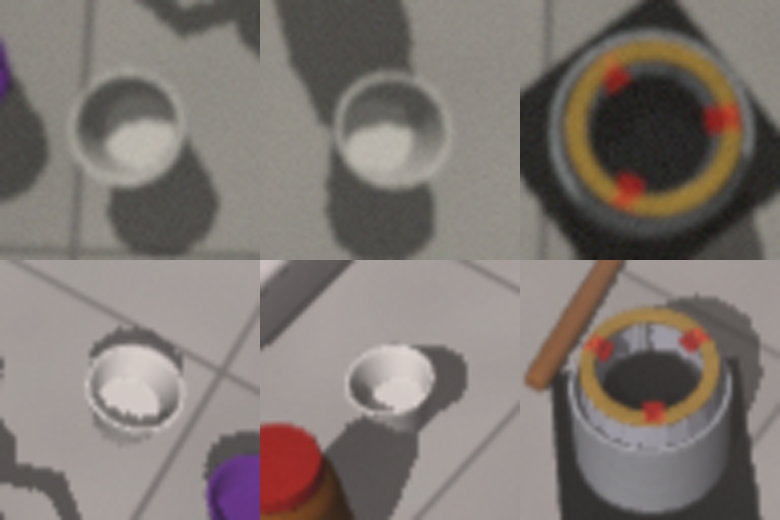

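Crops: both white cups stand directly on the bench, mouth up, and the ring shows three red catches. The two views agree: cups about (530,-348) and (453,327) with r about 33, dispenser about (500,-16) with r 48 and the ring top near 110. Moving over the near cup for a wrist view.

```bash
python3 -m creep '[[[0,40,0],[0,0,0],1],[[15,80,0],[0,0,0],1],[[40,120,0],[0,0,0],1],[[70,155,0],[0,0,0],1],[[100,190,0],[0,0,0],1],[[135,220,0],[0,0,0],1],[[170,245,0],[0,0,0],1],[[210,260,0],[0,0,0],1],[[250,260,0],[0,0,0],1],[[290,260,0],[0,0,0],1],[[330,260,0],[0,0,0],1],[[360,260,0],[0,0,0],1]]' && python3 -m creep '[[[28,0,0],[0,0,0],1],[[28,0,0],[0,0,0],1],[[28,0,0],[0,0,0],1]]'
python3 - <<'E'
from h import *
s,p,d=grab('wrist');save(p,'w1.png');np.savez('w1.npz',p=p,d=d,pos=s['position'],rot=s['ee_rot']);print(s['position'],s['contact_force'])
P=cloud('wrist',s,d)
m=(P[...,2]>40)&(P[...,2]<60)&(np.hypot(P[...,0]-530,P[...,1]+348)<60)&(d>0)
Q=P[m];t=np.percentile(Q[:,2],95);print(t,cv2.minEnclosingCircle(Q[Q[:,2]>t-6][:,:2].astype(np.float32)))
# fingers in tool coords
T=np.array(arm.camera_params('wrist')['T_tool_cam']);K=pose('wrist',s)[0]
M=R.from_quat(s['ee_rot']).as_matrix();L=(P-s['position'])@M
f=(d>0)&(L[...,1]>-60)&(L[...,1]<15)&(abs(L[...,2])<40);F=L[f]
print(F.min(0),F.max(0),f.sum())
for sg in(-1,1):
    g=F[F[:,0]*sg>0];print(sg,np.percentile(g,[1,50,99],axis=0).round(1))
E
```

```text
clock: 1.1
position: [500.5, -347.7, 231.1]
ee_rot: [-0.439, -0.554, 0.554, 0.44]
contact_force: [0.8, -0.3, 0.4]
gripper_width: 85.4
clock: 1.35
position: [527.5, -348.0, 229.5]
ee_rot: [-0.438, -0.554, 0.554, 0.44]
contact_force: [-0.1, 1.1, -0.1]
gripper_width: 85.2
[ 527.53091576 -348.02603283  229.47130361] [-0.13515693  1.14659583 -0.07340731]
50.64724751224049 ((529.6209106445312, -348.0971374511719), 33.023040771484375)
[-71.9698656  -59.99895015 -11.48596235] [ 71.94138501 -12.14825886  14.91466434] 10414
-1 [[-66.8 -59.8  -9.5]
 [-44.  -40.3   7.9]
 [-42.3 -14.4  14.2]]
1 [[ 42.3 -59.9  -9.7]
 [ 44.  -40.3   7.8]
 [ 67.1 -14.7  14. ]]
```

View pics/w1.png

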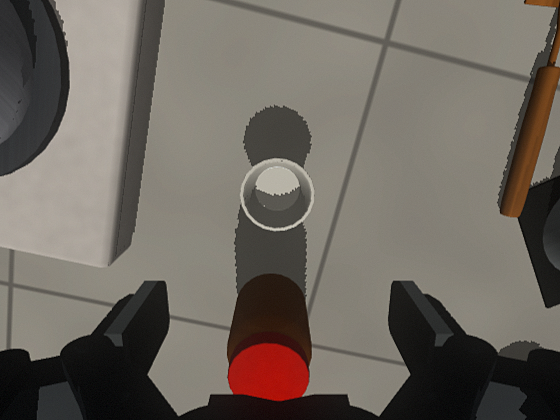

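Wrist view: the cup is at pixel (278,195), measured at (529.6,-348.1) with rim z 50.6. The open fingertips sit 13 mm behind the TCP. The stove edge and the jar are clear of the fingers. I descend and grip.

```bash
python3 -m creep '[[[2,0,-35],[0,0,0],1],[[2,0,-75],[0,0,0],1],[[2,0,-115],[0,0,0],1],[[2,0,-145],[0,0,0],1],[[2,0,-165],[0,0,0],1],[[2,0,-180],[0,0,0],1],[[2,0,-190],[0,0,0],1],[[2,0,-198],[0,0,0],1],[[2,0,-198],[0,0,0],1],[[2,0,-198],[0,0,0],1]]' && python3 -m creep '[[[0,0,0],[0,0,0],0.2],[[0,0,0],[0,0,0],0.2],[[0,0,0],[0,0,0],0.2],[[0,0,0],[0,0,0],0.2],[[0,0,0],[0,0,0],0.2],[[0,0,0],[0,0,0],0.2]]'
cat >> h.py <<'E'
def fingers(s,d):
    P=cloud('wrist',s,d);M=R.from_quat(s['ee_rot']).as_matrix();L=(P-s['position'])@M
    f=(d>0)&(L[...,1]>-60)&(L[...,1]<8)&(abs(L[...,2])<13);F=L[f]
    for sg in(-1,1):
        g=F[(F[:,0]*sg>0)];print('finger',sg,np.percentile(g,[1,50,95,99],axis=0).round(1).tolist())
E
python3 - <<'E'
from h import *
s,p,d=grab('wrist');save(p,'w2.png');fingers(s,d)
E
```

```text
clock: 2.23
position: [528.8, -349.0, 34.1]
ee_rot: [0.44, 0.554, -0.554, -0.439]
contact_force: [0.1, -0.6, -0.3]
gripper_width: 85.4
clock: 2.73
position: [529.6, -349.0, 36.2]
ee_rot: [0.44, 0.554, -0.554, -0.438]
contact_force: [-1.7, 1.8, 8.0]
gripper_width: 60.7
finger -1 [[-61.2, -59.9, -12.1], [-35.0, -42.7, 7.3], [-23.8, 0.1, 12.7], [-21.4, 6.4, 12.9]]
finger 1 [[22.0, -59.9, -12.2], [35.0, -42.9, 7.3], [53.0, -0.1, 12.6], [61.0, 6.3, 12.9]]
```

View pics/w2.png

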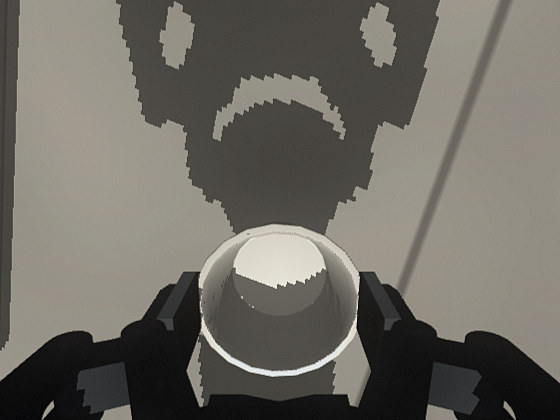

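```bash
python3 - <<'E'
from h import *
s,p,d=grab('wrist');print(s['position'],s['contact_force'],s['gripper_width'])
P=cloud('wrist',s,d);M=R.from_quat(s['ee_rot']).as_matrix();L=(P-s['position'])@M
for v in range(264,330,8):
    print(v,[(u,L[v,u].round(0).astype(int).tolist()) for u in(170,180,188,194,364,370,378)])
E
```

```text
[ 529.61301657 -348.98984034   36.21651882] [-2.00897104  2.31230069  8.48598407] 61.03949345897723
264 [(170, [-56, 37, -6]), (180, [-50, 35, -5]), (188, [-46, 36, -5]), (194, [-44, 37, -6]), (364, [45, 38, -6]), (370, [47, 36, -6]), (378, [52, 36, -6])]
272 [(170, [-56, 36, -10]), (180, [-51, 38, -11]), (188, [-35, -10, 12]), (194, [-33, -9, 11]), (364, [33, -11, 12]), (370, [35, -10, 11]), (378, [52, 36, -10])]
280 [(170, [-57, 36, -15]), (180, [-36, -17, 12]), (188, [-33, -17, 12]), (194, [-31, -16, 11]), (364, [32, -16, 11]), (370, [34, -16, 11]), (378, [36, -17, 12])]
288 [(170, [-40, -16, 8]), (180, [-34, -25, 12]), (188, [-32, -23, 11]), (194, [-31, -20, 10]), (364, [31, -21, 10]), (370, [32, -24, 12]), (378, [35, -23, 11])]
296 [(170, [-36, -29, 12]), (180, [-33, -30, 12]), (188, [-30, -29, 11]), (194, [-30, -21, 7]), (364, [30, -23, 8]), (370, [31, -30, 12]), (378, [34, -28, 11])]
304 [(170, [-35, -33, 11]), (180, [-32, -34, 11]), (188, [-31, -29, 8]), (194, [-30, -22, 4]), (364, [31, -23, 5]), (370, [30, -31, 10]), (378, [32, -34, 11])]
312 [(170, [-34, -39, 11]), (180, [-30, -39, 12]), (188, [-30, -31, 6]), (194, [-30, -23, 2]), (364, [30, -24, 2]), (370, [30, -33, 7]), (378, [31, -39, 11])]
320 [(170, [-33, -42, 10]), (180, [-30, -40, 9]), (188, [-30, -32, 4]), (194, [-30, -23, -1]), (364, [30, -25, 0]), (370, [30, -33, 5]), (378, [30, -42, 10])]
328 [(170, [-33, -43, 8]), (180, [-30, -42, 8]), (188, [-30, -32, 1]), (194, [-30, -25, -3]), (364, [30, -26, -3]), (370, [30, -34, 3]), (378, [30, -43, 8])]
```

Tip end is only about 4 mm below the rim top, so the grip is too shallow. I open and go a little lower.

```bash
python3 -m creep '[[[0,0,0],[0,0,0],1],[[0,0,0],[0,0,0],1],[[0,0,0],[0,0,0],1],[[0,0,0],[0,0,0],1],[[0,0,-2],[0,0,0],1],[[0,0,-3],[0,0,0],1],[[0,0,-3],[0,0,0],1],[[0,0,-3],[0,0,0],1],[[0,0,-3],[0,0,0],1]]' 
```

```text
clock: 3.58
position: [528.8, -348.7, 30.2]
ee_rot: [-0.44, -0.554, 0.554, 0.44]
contact_force: [1.2, 0.0, -0.4]
gripper_width: 85.1
```

```bash
python3 -m creep '[[[0.5,0,-1],[0,0,0],1],[[0.5,0,-1],[0,0,0],0.4],[[0.5,0,-1],[0,0,0],0.4],[[0.5,0,-1],[0,0,0],0.4],[[0.5,0,-1],[0,0,0],0.2],[[0.5,0,-1],[0,0,0],0.2],[[0.5,0,-1],[0,0,0],0.2],[[0.5,0,-1],[0,0,0],0.2]]'
cat > f.py <<'E'
from h import *
import sys
s,p,d=grab('wrist');save(p,sys.argv[1]);print(s['clock'],s['position'],s['contact_force'],s['gripper_width'])
P=cloud('wrist',s,d);M=R.from_quat(s['ee_rot']).as_matrix();L=(P-s['position'])@M
for v in range(256,330,8):
    print(v,[(u,L[v,u].round(0).astype(int).tolist()) for u in(180,188,194,364,370,378)])
E
python3 f.py w3.png
```

```text
clock: 4.25
position: [529.5, -349.0, 30.7]
ee_rot: [-0.44, -0.554, 0.554, 0.439]
contact_force: [-1.8, 0.2, 5.3]
gripper_width: 60.7
4.25 [ 529.48954291 -348.99824693   30.70736631] [-1.80048081  0.17680632  5.25038499] 60.68476852842561
256 [(180, [-49, 31, 1]), (188, [-45, 32, 1]), (194, [-42, 31, 1]), (364, [43, 32, 1]), (370, [46, 31, 1]), (378, [50, 32, 1])]
264 [(180, [-49, 30, -3]), (188, [-45, 32, -3]), (194, [-42, 31, -3]), (364, [43, 31, -3]), (370, [46, 31, -3]), (378, [50, 30, -3])]
272 [(180, [-50, 32, -8]), (188, [-35, -10, 11]), (194, [-32, -10, 11]), (364, [33, -10, 11]), (370, [35, -11, 12]), (378, [51, 32, -8])]
280 [(180, [-36, -16, 11]), (188, [-33, -17, 11]), (194, [-31, -18, 12]), (364, [32, -17, 11]), (370, [33, -18, 12]), (378, [36, -18, 12])]
288 [(180, [-34, -25, 13]), (188, [-32, -23, 11]), (194, [-30, -20, 10]), (364, [31, -21, 10]), (370, [32, -23, 11]), (378, [35, -24, 12])]
296 [(180, [-33, -29, 12]), (188, [-31, -28, 11]), (194, [-31, -20, 7]), (364, [30, -23, 8]), (370, [31, -28, 11]), (378, [33, -29, 12])]
304 [(180, [-32, -35, 12]), (188, [-30, -30, 9]), (194, [-31, -21, 4]), (364, [31, -23, 5]), (370, [31, -31, 9]), (378, [32, -35, 12])]
312 [(180, [-31, -39, 11]), (188, [-30, -30, 6]), (194, [-31, -22, 1]), (364, [31, -24, 2]), (370, [31, -31, 7]), (378, [31, -40, 12])]
320 [(180, [-30, -41, 10]), (188, [-31, -30, 3]), (194, [-30, -23, -1]), (364, [31, -24, -1]), (370, [31, -32, 4]), (378, [30, -42, 10])]
328 [(180, [-31, -41, 7]), (188, [-31, -31, 0]), (194, [-31, -24, -4]), (364, [30, -26, -3]), (370, [31, -33, 2]), (378, [31, -42, 7])]
```

View pics/w3.png

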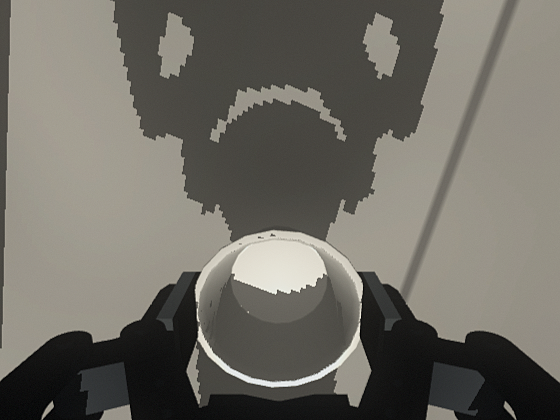

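```bash
python3 -m creep '[[[0,0,3],[0,0,0],0.2],[[0,0,8],[0,0,0],0.2],[[0,0,16],[0,0,0],0.2],[[0,0,25],[0,0,0],0.2],[[0,0,25],[0,0,0],0.2],[[0,0,25],[0,0,0],0.2]]';python3 f.py w4.png|head -1
```

```text
clock: 4.8
position: [529.9, -348.9, 55.4]
ee_rot: [0.44, 0.554, -0.554, -0.439]
contact_force: [-0.4, 1.3, -1.7]
gripper_width: 60.9
4.8 [ 529.90899555 -348.86845318   55.35907206] [-0.42722727  1.26768033 -1.67636301] 60.900501638452766
```

View pics/w4.png

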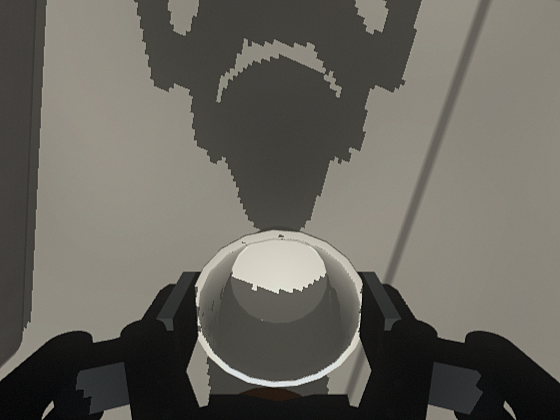

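Cup lifted cleanly, unmoved in the jaws (weight 1.7 N). Next, a view of the dispenser.

```bash
python3 -m creep '[[[0,0,30],[0,0,0],0.2],[[0,5,65],[0,0,0],0.2],[[5,20,100],[0,0,0],0.2],[[10,45,130],[0,0,0],0.2],[[15,80,145],[0,0,0],0.2],[[25,115,155],[0,0,0],0.2],[[35,150,155],[0,0,0],0.2],[[45,185,155],[0,0,0],0.2],[[55,220,155],[0,0,0],0.2],[[60,255,155],[0,0,0],0.2],[[60,290,155],[0,0,0],0.2],[[60,320,155],[0,0,0],0.2]]' && python3 -m creep '[[[0,14,0],[0,0,0],0.2],[[0,14,0],[0,0,0],0.2],[[0,14,0],[0,0,0],0.2],[[0,14,0],[0,0,0],0.2]]';
cat > d.py <<'E'
from h import *
import sys
s,p,d=grab('wrist');save(p,sys.argv[1]);print(s['clock'],s['position'],s['contact_force'],s['gripper_width'])
P=cloud('wrist',s,d);hsv=cv2.cvtColor(p,cv2.COLOR_RGB2HSV)
rr=np.hypot(P[...,0]-500,P[...,1]+16)
near=(d>0)&(rr<75)
b=near&(hsv[...,0]>12)&(hsv[...,0]<32)&(hsv[...,1]>100)&(P[...,2]>90)
Q=P[b];print('brass n',len(Q),'z',np.percentile(Q[:,2],[5,50,95]))
K,T=pose('wrist',s);zt=float(sys.argv[2]) if len(sys.argv)>2 else np.median(Q[:,2])
v,u=np.nonzero(b);ray=np.stack([(u-K[0,2])/K[0,0],(v-K[1,2])/K[1,1],np.ones(len(u))],-1)@T[:3,:3].T
X=T[:3,3]+ray*((zt-T[2,3])/ray[:,2])[:,None]
print('ring',cv2.minEnclosingCircle(X[:,:2].astype(np.float32)))
r=near&((hsv[...,0]<8)|(hsv[...,0]>172))&(hsv[...,1]>120)&(P[...,2]>90)
n,lab,st,ce=cv2.connectedComponentsWithStats(r.astype(np.uint8))
for i in range(1,n):
    if st[i,4]>10:print('red',ce[i].round(),P[lab==i].mean(0).round(1),st[i,4])
E
python3 d.py w5.png
```

```text
clock: 5.85
position: [588.9, -26.4, 208.6]
ee_rot: [-0.439, -0.554, 0.554, 0.44]
contact_force: [0.1, 0.1, -1.3]
gripper_width: 60.7
clock: 6.18
position: [589.1, -15.5, 209.1]
ee_rot: [-0.44, -0.553, 0.554, 0.44]
contact_force: [-1.6, -0.3, -1.6]
gripper_width: 60.9
6.1833 [589.05943601 -15.52261518 209.05477086] [-1.60309593 -0.27503511 -1.63448916] 60.93704968917825
brass n 6953 z [106.89843398 108.38035364 109.56179695]
ring ((498.73291015625, -15.792339324951172), 47.526519775390625)
red [349.   9.] [456.6  -4.  108.7] 72
red [344.  30.] [467.2  -3.5 107. ] 452
red [250.  75.] [504.3 -52.4 107.6] 642
red [335. 135.] [527.3   7.4 107.6] 549
```

View pics/w5.png

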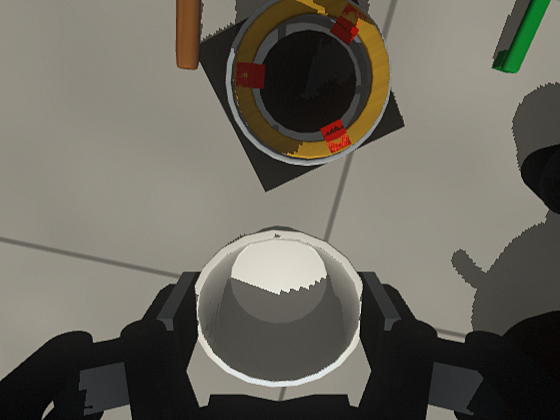

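Ring centre about (499.2,-16), top z about 108. The catch mean and the ring circle agree within 1 mm. The foot should then land on the platform with the TCP near 106. Lowering with force watch.

```bash
python3 -m creep '[[[-40,-0.5,0],[0,0,0],0.2],[[-75,-0.5,0],[0,0,0],0.2],[[-90,-0.5,0],[0,0,0],0.2],[[-90,-0.5,-20],[0,0,0],0.2],[[-90,-0.5,-45],[0,0,0],0.2],[[-90,-0.5,-65],[0,0,0],0.2],[[-90,-0.5,-78],[0,0,0],0.2],[[-90,-0.5,-84],[0,0,0],0.2],[[-90,-0.5,-87],[0,0,0],0.2],[[-90,-0.5,-87],[0,0,0],0.2],[[-90,-0.5,-87],[0,0,0],0.2]]'
```

```text
clock: 7.15
position: [500.0, -15.5, 123.1]
ee_rot: [0.44, 0.554, -0.553, -0.439]
contact_force: [-0.2, 0.9, -0.8]
gripper_width: 60.9
```

```bash
python3 -m creep '[[[-1,0,-3],[0,0,0],0.2],[[-1,0,-6],[0,0,0],0.2],[[-1,0,-9],[0,0,0],0.2],[[-1,0,-12],[0,0,0],0.2],[[-1,0,-14],[0,0,0],0.2],[[-1,0,-14],[0,0,0],0.2],[[-1,0,-14],[0,0,0],0.2]]'; python3 -m creep '[[[0,0,-1],[0,0,0],0.2],[[0,0,-2],[0,0,0],0.2],[[0,0,-2],[0,0,0],0.2],[[0,0,-2],[0,0,0],0.2]]'
```

```text
clock: 7.73
position: [498.2, -15.2, 108.2]
ee_rot: [-0.44, -0.554, 0.554, 0.44]
contact_force: [0.1, -0.6, -1.1]
gripper_width: 60.9
clock: 8.07
position: [498.5, -15.2, 106.4]
ee_rot: [0.44, 0.554, -0.554, -0.44]
contact_force: [0.8, -1.0, -0.7]
gripper_width: 61.0
```

```bash
python3 -m creep '[[[0.3,-0.5,-1],[0,0,0],0.2],[[0.3,-0.5,-1],[0,0,0],0.2],[[0.3,-0.5,-1],[0,0,0],0.2]]'; python3 -m creep '[[[0,0,-1],[0,0,0],0.2],[[0,0,-1],[0,0,0],0.2],[[0,0,-1],[0,0,0],0.2]]'
```

```text
clock: 8.32
position: [498.8, -15.4, 106.3]
ee_rot: [0.44, 0.554, -0.554, -0.439]
contact_force: [-3.6, 2.9, 6.6]
gripper_width: 61.1
clock: 8.57
position: [498.8, -15.3, 105.4]
ee_rot: [0.44, 0.554, -0.554, -0.439]
contact_force: [-2.4, 2.3, 6.0]
gripper_width: 61.2
```

Contact at TCP about 106, as predicted (ring top about 108). Release and lift.

```bash
python3 -m creep '[[[0,0,0],[0,0,0],0.6],[[0,0,0],[0,0,0],0.8],[[0,0,0],[0,0,0],1],[[0,0,0],[0,0,0],1],[[0,0,0],[0,0,0],1],[[0,0,5],[0,0,0],1],[[0,0,20],[0,0,0],1],[[0,0,50],[0,0,0],1],[[0,0,80],[0,0,0],-1],[[0,0,80],[0,0,0],-1],[[0,0,80],[0,0,0],-1]]' ; python3 - <<'E'
from h import *
s,p,d=grab('wrist');save(p,'w6.png');print(s['clock'],s['position'],s['contact_force'],s['gripper_width'])
P=cloud('wrist',s,d)
m=(d>0)&(np.hypot(P[...,0]-499,P[...,1]+16)<40)&(P[...,2]>116)&(P[...,2]<135)
Q=P[m];t=np.percentile(Q[:,2],95);print(t,cv2.minEnclosingCircle(Q[Q[:,2]>t-5][:,:2].astype(np.float32)))
E
```

```text
clock: 9.48
position: [499.7, -15.4, 186.4]
ee_rot: [0.441, 0.555, -0.552, -0.439]
contact_force: [-0.2, 0.4, -0.3]
gripper_width: 51.8
9.4833 [499.7040649  -15.4192919  186.44655691] [-0.21725958  0.42449314 -0.25680114] 51.80663352472158
126.17687734599942 ((499.38568115234375, -14.938462257385254), 33.03031539916992)
```

View pics/w6.png

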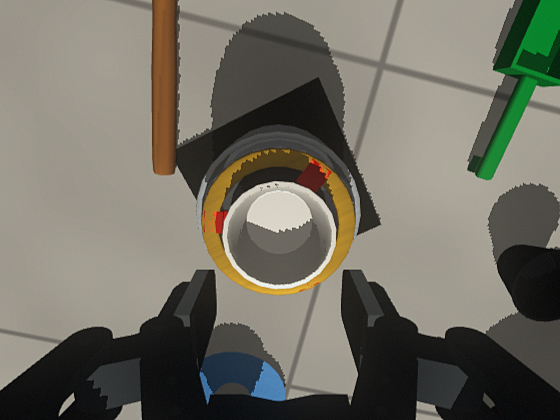

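Cup stands upright in the well, centre (499.4,-14.9), rim about 125.5. Shut the fingers and approach its floor at about z 97.5.

```bash
python3 -m creep '[[[0,0,0],[0,0,0],-1],[[0,0,0],[0,0,0],-1],[[0,0,0],[0,0,0],-1],[[0,0,0],[0,0,0],-1],[[0,0,-25],[0,0,0],-1],[[0,0,-50],[0,0,0],-1],[[0,0,-68],[0,0,0],-1],[[0,0,-78],[0,0,0],-1],[[0,0,-83],[0,0,0],-1],[[0,0,-83],[0,0,0],-1],[[0,0,-83],[0,0,0],-1]]'
```

```text
clock: 10.45
position: [498.9, -15.7, 101.5]
ee_rot: [-0.44, -0.554, 0.554, 0.439]
contact_force: [0.6, 0.2, -0.2]
gripper_width: 0.0
```

```bash
python3 -m creep '[[[0,0,-1.5],[0,0,0],-1],[[0,0,-3],[0,0,0],-1],[[0,0,-4],[0,0,0],-1],[[0,0,-4],[0,0,0],-1],[[0,0,-4],[0,0,0],-1]]';python3 -m creep '[[[0,0,-2],[0,0,0],-1],[[0,0,-4],[0,0,0],-1],[[0,0,-6],[0,0,0],-1],[[0,0,-8],[0,0,0],-1],[[0,0,-8],[0,0,0],-1],[[0,0,-8],[0,0,0],-1]]'
```

```text
clock: 10.87
position: [498.9, -15.6, 97.8]
ee_rot: [0.44, 0.554, -0.554, -0.439]
contact_force: [0.7, 0.3, 1.0]
gripper_width: 0.5
clock: 11.37
position: [498.9, -15.7, 90.4]
ee_rot: [0.44, 0.554, -0.554, -0.439]
contact_force: [-1.8, 0.1, 6.7]
gripper_width: 0.1
```

```bash
python3 -m creep '[[[0,0,-1.5],[0,0,0],-1],[[0,0,-3],[0,0,0],-1],[[0,0,-4],[0,0,0],-1],[[0,0,-4],[0,0,0],-1]]'
```

```text
clock: 11.7
position: [499.0, -15.7, 86.8]
ee_rot: [0.44, 0.554, -0.554, -0.439]
contact_force: [-2.5, 0.9, 9.4]
gripper_width: -0.3
```

```bash
python3 -m creep '[[[0,0,-1],[0,0,0],-1],[[0,0,-2],[0,0,0],-1],[[0,0,-3],[0,0,0],-1],[[0,0,-3],[0,0,0],-1]]';python3 -m creep '[[[0,0,-1],[0,0,0],-1],[[0,0,-2],[0,0,0],-1],[[0,0,-3],[0,0,0],-1],[[0,0,-3],[0,0,0],-1]]'
```

```text
clock: 12.03
position: [499.0, -15.7, 84.2]
ee_rot: [0.44, 0.554, -0.554, -0.439]
contact_force: [-4.1, 0.2, 12.8]
gripper_width: -0.1
clock: 12.37
position: [499.1, -15.7, 82.0]
ee_rot: [0.44, 0.554, -0.554, -0.439]
contact_force: [-5.6, 2.2, 17.4]
gripper_width: -0.3
```

```bash
python3 -m creep '[[[0,0,-1],[0,0,0],-1],[[0,0,-2],[0,0,0],-1],[[0,0,-2],[0,0,0],-1]]';python3 -m creep '[[[0,0,-1],[0,0,0],-1],[[0,0,-2],[0,0,0],-1],[[0,0,-2],[0,0,0],-1]]'
```

```text
clock: 12.62
position: [500.1, -15.6, 80.2]
ee_rot: [0.44, 0.555, -0.553, -0.438]
contact_force: [-3.1, -0.2, 14.7]
gripper_width: 0.3
clock: 12.87
position: [500.1, -15.6, 78.3]
ee_rot: [0.44, 0.555, -0.553, -0.438]
contact_force: [-3.4, 0.5, 17.5]
gripper_width: -0.0
```

```bash
python3 -m creep '[[[0,0,-1],[0,0,0],-1],[[0,0,-2],[0,0,0],-1],[[0,0,-2],[0,0,0],-1]]';python3 -m creep '[[[0,0,-1],[0,0,0],-1],[[0,0,-1],[0,0,0],-1],[[0,0,-1],[0,0,0],-1]]'
```

```text
clock: 13.12
position: [500.1, -15.6, 75.1]
ee_rot: [0.44, 0.555, -0.553, -0.438]
contact_force: [-0.9, -0.3, 8.4]
gripper_width: 0.1
clock: 13.37
position: [500.1, -15.6, 74.0]
ee_rot: [0.44, 0.555, -0.553, -0.438]
contact_force: [-1.2, -0.2, 8.4]
gripper_width: -0.0
```

Snapped: the force fell from 17.5 to 8.4 N at 23.5 mm down. I push 0.5 mm more, then retreat and look.

```bash
python3 -m creep '[[[0,0,-0.5],[0,0,0],-1],[[0,0,-0.5],[0,0,0],-1],[[0,0,2],[0,0,0],-1],[[0,0,6],[0,0,0],-1],[[0,0,20],[0,0,0],-1],[[0,0,50],[0,0,0],-1],[[0,0,85],[0,0,0],0],[[0,0,120],[0,0,0],1],[[0,0,135],[0,0,0],1],[[0,0,135],[0,0,0],1],[[0,0,135],[0,0,0],1]]'
cat > c.py <<'E'
from h import *
import sys
s,p,d=grab('wrist');save(p,sys.argv[1]);print(s['clock'],s['position'],s['contact_force'],s['gripper_width'])
P=cloud('wrist',s,d);hsv=cv2.cvtColor(p,cv2.COLOR_RGB2HSV)
m=(d>0)&(np.hypot(P[...,0]-499,P[...,1]+16)<38)&(P[...,2]>80)&(P[...,2]<150)&(hsv[...,1]<60)&(hsv[...,2]>60)
print('hist',[(z,int((m&(abs(P[...,2]-z)<1)).sum())) for z in range(86,130,2)])
Q=P[m];t=np.percentile(Q[:,2],97);print(t,cv2.minEnclosingCircle(Q[Q[:,2]>t-6][:,:2].astype(np.float32)))
E
python3 c.py w7.png
```

```text
clock: 14.28
position: [498.5, -15.5, 207.9]
ee_rot: [0.44, 0.554, -0.553, -0.44]
contact_force: [0.8, -0.4, -0.3]
gripper_width: 60.6
14.2833 [498.50554594 -15.52933913 207.86052707] [ 0.84643428 -0.39026579 -0.29975018] 60.64055649278696
hist [(86, 189), (88, 192), (90, 220), (92, 201), (94, 232), (96, 244), (98, 241), (100, 363), (102, 581), (104, 838), (106, 26), (108, 0), (110, 0), (112, 0), (114, 0), (116, 0), (118, 0), (120, 0), (122, 0), (124, 0), (126, 0), (128, 0)]
104.40239178583725 ((502.8468933105469, -16.116085052490234), 35.5693244934082)
```

View pics/w7.png

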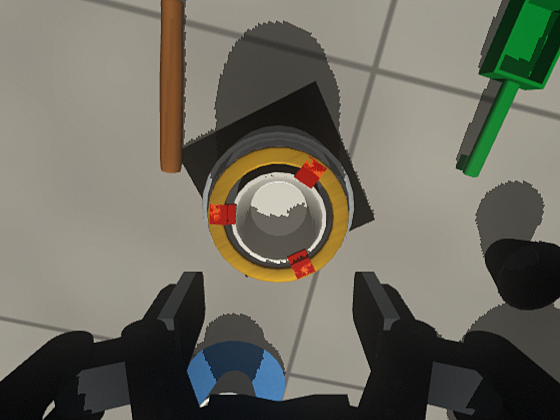

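All three red catches lie over the rim at (310,172), (222,214) and (300,262); rim z is about 103.5. Now the second cup.

```bash
python3 -m creep '[[[-5,35,10],[0,0,0],1],[[-10,70,20],[0,0,0],1],[[-15,105,20],[0,0,0],1],[[-20,140,20],[0,0,0],1],[[-25,175,20],[0,0,0],1],[[-30,210,20],[0,0,0],1],[[-35,245,20],[0,0,0],1],[[-40,280,20],[0,0,0],1],[[-46,315,20],[0,0,0],1],[[-46,343,20],[0,0,0],1],[[-46,343,20],[0,0,0],1],[[-46,343,20],[0,0,0],1]]' ; python3 - <<'E'
from h import *
s,p,d=grab('wrist');save(p,'w8.png');print(s['position'],s['contact_force'],s['gripper_width'])
P=cloud('wrist',s,d)
m=(P[...,2]>40)&(P[...,2]<60)&(np.hypot(P[...,0]-453,P[...,1]-327)<50)&(d>0)
Q=P[m];t=np.percentile(Q[:,2],95);print(t,cv2.minEnclosingCircle(Q[Q[:,2]>t-6][:,:2].astype(np.float32)))
E
```

```text
clock: 15.33
position: [451.5, 327.9, 224.7]
ee_rot: [-0.439, -0.552, 0.556, 0.439]
contact_force: [0.6, 0.1, -0.2]
gripper_width: 85.4
[451.51834885 327.8627618  224.68036437] [ 0.5637965   0.07219256 -0.23017182] 85.37171184980588
50.57845071196273 ((451.2667236328125, 326.92718505859375), 33.03915786743164)
```

View pics/w8.png

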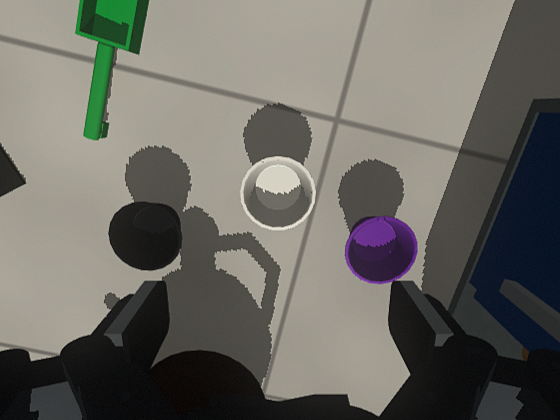

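Wrist view: white cup at pixel (278,193), measured (451.3,326.9); black at (145,235) and purple (381,249) are clear of the fingers. Descend.

```bash
python3 -m creep '[[[0,-1,-35],[0,0,0],1],[[0,-1,-75],[0,0,0],1],[[0,-1,-115],[0,0,0],1],[[0,-1,-145],[0,0,0],1],[[0,-1,-165],[0,0,0],1],[[0,-1,-178],[0,0,0],1],[[0,-1,-187],[0,0,0],1],[[0,-1,-193],[0,0,0],1],[[0,-1,-195],[0,0,0],1],[[0,-1,-195],[0,0,0],1],[[0,-1,-195],[0,0,0],1]]'
```

```text
clock: 16.3
position: [453.1, 326.5, 33.2]
ee_rot: [0.44, 0.554, -0.553, -0.44]
contact_force: [0.9, -0.3, 0.2]
gripper_width: 85.3
```

```bash
python3 -m creep '[[[-1,0.5,-2],[0,0,0],1],[[-1,0.5,-4],[0,0,0],1],[[-1,0.5,-4],[0,0,0],1],[[-1,0.5,-4],[0,0,0],0.4],[[-1,0.5,-4],[0,0,0],0.4],[[-1,0.5,-4],[0,0,0],0.4],[[-1,0.5,-4],[0,0,0],0.2],[[-1,0.5,-4],[0,0,0],0.2],[[-1,0.5,-4],[0,0,0],0.2],[[-1,0.5,-4],[0,0,0],0.2]]';python3 f.py w9.png | head -1;  python3 -m creep '[[[0,0,3],[0,0,0],0.2],[[0,0,8],[0,0,0],0.2],[[0,0,16],[0,0,0],0.2],[[0,0,25],[0,0,0],0.2],[[0,0,25],[0,0,0],0.2],[[0,0,25],[0,0,0],0.2]]';python3 f.py w10.png|head -1
```

```text
clock: 17.13
position: [451.9, 326.7, 30.0]
ee_rot: [0.44, 0.554, -0.554, -0.439]
contact_force: [-2.5, -2.4, 9.6]
gripper_width: 61.3
17.1333 [451.86339093 326.74124094  29.95395278] [-2.51182808 -2.40461252  9.57909454] 61.33420554299678
clock: 17.68
position: [451.9, 327.3, 54.1]
ee_rot: [0.44, 0.554, -0.553, -0.44]
contact_force: [0.3, -0.4, -1.0]
gripper_width: 61.2
17.6833 [451.89570832 327.26179352  54.14430029] [ 0.26428183 -0.35626151 -0.99340557] 61.21616988255816
```

View pics/w10.png

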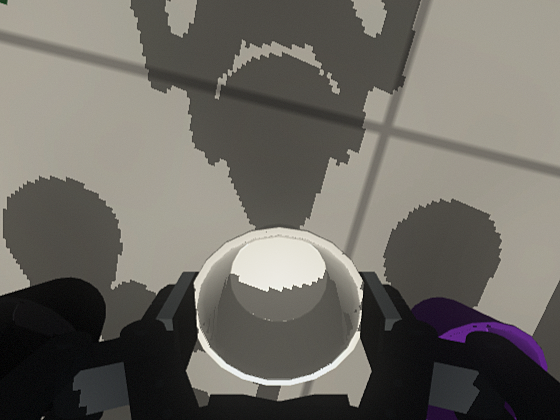

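```bash
python3 -m creep '[[[0,0,35],[0,0,0],0.2],[[0,0,75],[0,0,0],0.2],[[0,-10,112],[0,0,0],0.2],[[0,-35,140],[0,0,0],0.2],[[5,-70,150],[0,0,0],0.2],[[10,-105,150],[0,0,0],0.2],[[20,-140,150],[0,0,0],0.2],[[25,-175,150],[0,0,0],0.2],[[30,-210,150],[0,0,0],0.2],[[35,-245,150],[0,0,0],0.2],[[40,-280,150],[0,0,0],0.2],[[47,-312,150],[0,0,0],0.2]]'; python3 -m creep '[[[0,-25,0],[0,0,0],0.2],[[0,-31,0],[0,0,0],0.2],[[0,-31,-20],[0,0,0],0.2],[[0,-31,-40],[0,0,0],0.2],[[0,-31,-55],[0,0,0],0.2],[[0,-31,-65],[0,0,0],0.2],[[0,-31,-70],[0,0,0],0.2],[[0,-31,-70],[0,0,0],0.2],[[0,-31,-70],[0,0,0],0.2]]'
```

```text
clock: 18.73
position: [497.7, 12.8, 202.9]
ee_rot: [-0.439, -0.553, 0.554, 0.44]
contact_force: [0.6, 0.9, -1.4]
gripper_width: 61.4
clock: 19.48
position: [498.8, -15.9, 133.5]
ee_rot: [-0.44, -0.554, 0.554, 0.439]
contact_force: [0.1, -0.1, -1.4]
gripper_width: 60.9
```

```bash
python3 -m creep '[[[0.4,0.3,-6],[0,0,0],0.2],[[0.4,0.3,-12],[0,0,0],0.2],[[0.4,0.3,-16],[0,0,0],0.2],[[0.4,0.3,-19],[0,0,0],0.2],[[0.4,0.3,-21],[0,0,0],0.2],[[0.4,0.3,-21],[0,0,0],0.2]]'; python3 -m creep '[[[0,0,-2],[0,0,0],0.2],[[0,0,-4],[0,0,0],0.2],[[0,0,-4],[0,0,0],0.2],[[0,0,-4],[0,0,0],0.2]]'
```

```text
clock: 19.98
position: [498.7, -16.0, 111.8]
ee_rot: [-0.439, -0.554, 0.554, 0.44]
contact_force: [-0.8, -0.2, -2.1]
gripper_width: 60.7
clock: 20.32
position: [499.0, -15.9, 108.3]
ee_rot: [-0.44, -0.554, 0.554, 0.44]
contact_force: [0.7, -0.0, -2.1]
gripper_width: 61.2
```

```bash
python3 -m creep '[[[0,0,-1],[0,0,0],0.2],[[0,0,-2],[0,0,0],0.2],[[0,0,-2],[0,0,0],0.2],[[0,0,-2],[0,0,0],0.2]]'; python3 -m creep '[[[0,0,-1],[0,0,0],0.2],[[0,0,-1],[0,0,0],0.2],[[0,0,-1],[0,0,0],0.2]]'
```

```text
clock: 20.65
position: [499.0, -15.9, 106.3]
ee_rot: [0.44, 0.554, -0.554, -0.44]
contact_force: [-1.1, 0.5, -0.7]
gripper_width: 60.9
clock: 20.9
position: [499.3, -15.9, 105.8]
ee_rot: [0.44, 0.554, -0.554, -0.439]
contact_force: [-0.5, -0.6, 3.5]
gripper_width: 60.9
```

Contact at TCP about 105.8, matching the nested seat height. Release and look.

```bash
python3 -m creep '[[[0,0,0],[0,0,0],0.6],[[0,0,0],[0,0,0],0.8],[[0,0,0],[0,0,0],1],[[0,0,0],[0,0,0],1],[[0,0,0],[0,0,0],1],[[0,0,5],[0,0,0],1],[[0,0,20],[0,0,0],1],[[0,0,50],[0,0,0],1],[[0,0,80],[0,0,0],-1],[[0,0,80],[0,0,0],-1],[[0,0,80],[0,0,0],-1]]' ; python3 - <<'E'
from h import *
s,p,d=grab('wrist');save(p,'w11.png');print(s['clock'],s['position'],s['contact_force'],s['gripper_width'])
P=cloud('wrist',s,d)
m=(d>0)&(np.hypot(P[...,0]-499,P[...,1]+16)<40)&(P[...,2]>116)&(P[...,2]<135)
Q=P[m];t=np.percentile(Q[:,2],95);print(t,cv2.minEnclosingCircle(Q[Q[:,2]>t-5][:,:2].astype(np.float32)))
E
```

```text
clock: 21.82
position: [500.1, -15.6, 187.5]
ee_rot: [0.441, 0.555, -0.552, -0.439]
contact_force: [-0.4, 0.1, -0.3]
gripper_width: 51.4
21.8167 [500.10146971 -15.58209577 187.53458178] [-0.35971184  0.05204526 -0.25753857] 51.368134989241646
126.32902778080278 ((498.9869079589844, -15.776573181152344), 33.003135681152344)
```

View pics/w11.png

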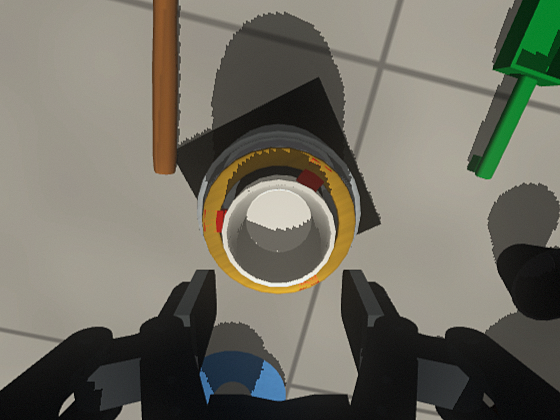

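The second cup is seated upright at (499.0,-15.8), rim about 125.7. Push it down the same way.

```bash
python3 -m creep '[[[0,0,0],[0,0,0],-1],[[0,0,0],[0,0,0],-1],[[0,0,0],[0,0,0],-1],[[0,0,0],[0,0,0],-1],[[0,0,-25],[0,0,0],-1],[[0,0,-50],[0,0,0],-1],[[0,0,-68],[0,0,0],-1],[[0,0,-78],[0,0,0],-1],[[0,0,-84],[0,0,0],-1],[[0,0,-84],[0,0,0],-1],[[0,0,-84],[0,0,0],-1]]' ; python3 -m creep '[[[0,0,-1.5],[0,0,0],-1],[[0,0,-3],[0,0,0],-1],[[0,0,-4],[0,0,0],-1],[[0,0,-4],[0,0,0],-1],[[0,0,-4],[0,0,0],-1]]';python3 -m creep '[[[0,0,-2],[0,0,0],-1],[[0,0,-4],[0,0,0],-1],[[0,0,-6],[0,0,0],-1],[[0,0,-8],[0,0,0],-1],[[0,0,-8],[0,0,0],-1],[[0,0,-8],[0,0,0],-1]]'
```

```text
clock: 22.78
position: [499.3, -15.9, 101.4]
ee_rot: [-0.44, -0.554, 0.554, 0.44]
contact_force: [0.5, -0.3, 0.8]
gripper_width: -0.1
clock: 23.2
position: [499.3, -15.8, 97.8]
ee_rot: [0.44, 0.554, -0.554, -0.439]
contact_force: [-0.5, -0.2, 1.7]
gripper_width: -0.2
clock: 23.7
position: [499.4, -15.8, 90.4]
ee_rot: [0.44, 0.554, -0.554, -0.439]
contact_force: [-1.1, 1.1, 6.7]
gripper_width: 0.1
```

```bash
python3 -m creep '[[[0,0,-1.5],[0,0,0],-1],[[0,0,-3],[0,0,0],-1],[[0,0,-4],[0,0,0],-1],[[0,0,-4],[0,0,0],-1]]'; python3 -m creep '[[[0,0,-1],[0,0,0],-1],[[0,0,-2],[0,0,0],-1],[[0,0,-3],[0,0,0],-1],[[0,0,-3],[0,0,0],-1]]';python3 -m creep '[[[0,0,-1],[0,0,0],-1],[[0,0,-2],[0,0,0],-1],[[0,0,-3],[0,0,0],-1],[[0,0,-3],[0,0,0],-1]]'
```

```text
clock: 24.03
position: [499.4, -15.8, 86.9]
ee_rot: [0.44, 0.554, -0.554, -0.439]
contact_force: [-4.2, 1.0, 11.1]
gripper_width: 0.1
clock: 24.37
position: [499.6, -15.9, 84.4]
ee_rot: [0.44, 0.554, -0.554, -0.439]
contact_force: [-3.0, 1.4, 12.3]
gripper_width: -0.2
clock: 24.7
position: [499.6, -15.9, 82.0]
ee_rot: [0.44, 0.554, -0.554, -0.439]
contact_force: [-5.2, 1.0, 17.7]
gripper_width: 0.1
```

```bash
python3 -m creep '[[[0,0,-1],[0,0,0],-1],[[0,0,-2],[0,0,0],-1],[[0,0,-2],[0,0,0],-1]]';python3 -m creep '[[[0,0,-1],[0,0,0],-1],[[0,0,-2],[0,0,0],-1],[[0,0,-2],[0,0,0],-1]]'
```

```text
clock: 24.95
position: [500.1, -16.1, 80.4]
ee_rot: [0.44, 0.555, -0.554, -0.438]
contact_force: [-3.6, -0.8, 16.4]
gripper_width: 0.2
clock: 25.2
position: [500.0, -16.0, 78.3]
ee_rot: [0.44, 0.555, -0.554, -0.438]
contact_force: [-4.2, 0.3, 17.8]
gripper_width: -0.3
```

```bash
python3 -m creep '[[[0,0,-1],[0,0,0],-1],[[0,0,-2],[0,0,0],-1],[[0,0,-2],[0,0,0],-1]]';python3 -m creep '[[[0,0,-1],[0,0,0],-1],[[0,0,-1],[0,0,0],-1],[[0,0,-1],[0,0,0],-1]]'
```

```text
clock: 25.45
position: [499.8, -16.0, 75.0]
ee_rot: [0.44, 0.554, -0.554, -0.439]
contact_force: [-1.8, 0.2, 8.5]
gripper_width: 0.0
clock: 25.7
position: [499.8, -16.0, 73.9]
ee_rot: [0.44, 0.554, -0.554, -0.439]
contact_force: [-2.8, -0.3, 9.9]
gripper_width: -0.6
```

Snapped again (17.8 to 8.5 N, 23.5 mm down). Push a touch more, retreat, and check in all views.

```bash
python3 -m creep '[[[0,0,-0.5],[0,0,0],-1],[[0,0,-0.5],[0,0,0],-1],[[0,0,2],[0,0,0],-1],[[0,0,6],[0,0,0],-1],[[0,0,20],[0,0,0],-1],[[0,0,50],[0,0,0],-1],[[0,0,85],[0,0,0],-1],[[0,0,120],[0,0,0],-1],[[0,0,135],[0,0,0],-1],[[0,0,135],[0,0,0],-1],[[0,0,135],[0,0,0],-1]]'
python3 c.py w12.png; python3 - <<'E'
from h import *
s,p,d=grab('scene');save(p,'scene1.png')
a=cv2.imread('pics/w12.png')[120:320,160:400];b=cv2.imread('pics/scene1.png')[145:225,220:316]
cv2.imwrite('pics/fin.png',np.hstack([cv2.resize(a,(400,333)),cv2.resize(b,(400,333),interpolation=cv2.INTER_CUBIC)]))
E
```

```text
clock: 26.62
position: [499.0, -15.7, 207.9]
ee_rot: [0.44, 0.554, -0.553, -0.44]
contact_force: [0.9, -1.2, -0.7]
gripper_width: -0.3
26.6167 [498.95258762 -15.7058362  207.85483957] [ 0.85812238 -1.16868251 -0.65112989] -0.27189742546004203
hist [(86, 208), (88, 206), (90, 187), (92, 226), (94, 231), (96, 241), (98, 248), (100, 353), (102, 629), (104, 814), (106, 18), (108, 0), (110, 0), (112, 0), (114, 0), (116, 0), (118, 0), (120, 0), (122, 0), (124, 0), (126, 0), (128, 0)]
104.40566230784842 ((502.4410400390625, -16.026264190673828), 35.94456100463867)
```

View pics/fin.png

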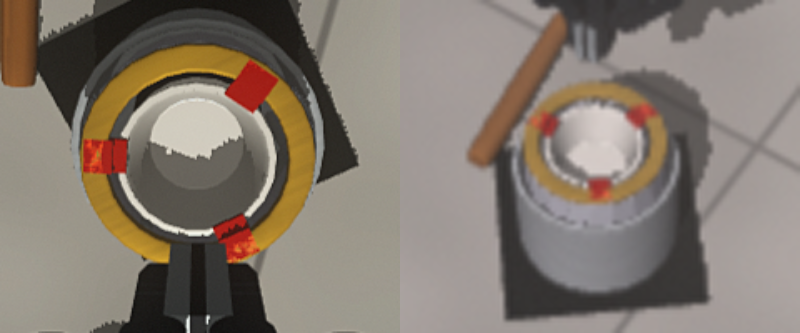

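View pics/scene1.png

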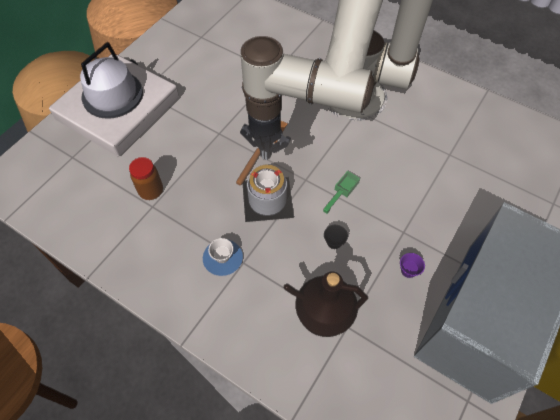

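All three catches lie over the rim in both views, rim z is about 103.5 and level, and everything else is where it was. The gripper is clear, so I hand the job in.

```bash
python3 -c "
from bench import arm
print(arm.job_done())"
```

```text
the job is handed in; nothing more can be done
None
```

Both loose white cups are in the dispenser, mouth up and nested. Each was set in, released, and pushed down on its inner floor with the shut fingers until the catches snapped. I handed the job in after about 27 s; no verdict is reported.

- **Push:** each cup went down about 24 mm in all. The wrist force peaked near 18 N and fell to about 8.5 N as the catches snapped in.
- **Last checks:** the wrist and scene views show all three red catches over the upper rim. Its measured height was 103.5 mm, just below the catches, the same as after the first cup, so it was not lifted again. The cup on the saucer, the black and purple cups and the other bystanders look unmoved, and the gripper was clear at handing in.
- **What went wrong or disagreed:** my first grip on the first cup was too shallow, only about 4 mm below the rim top. I opened and regripped about 6 mm deeper without moving it visibly. The gripper read about 61 mm on a 66 mm rim because the finger pads tilt, but the hold was firm both times. The scene view put the dispenser 3 to 4 mm away from the top view, so I used the wrist view.

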